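# Seat the cover on a control unit and snap its lid shut

## Task

The yellow cover plate has been left lying crooked on top of the pins of the grey control unit. Slide it into place so that all four holes drop over the pins and it lies flat, fully home on the housing; then swing the see-through blue hinged lid over it and press it shut until it snaps past its catch. Leave everything else on the bench where it is.

Things in the scene. Friction and masses are not known exactly. Their poses are not given: they have to be found in the camera images.
- housing: grey control unit housing, fixed, 180 mm (its x) x 150 mm (its y), flat deck 60 mm above the bench. Origin at the centre of its underside; x to its rear (hinge side, away from the robot), z up. On the deck stand four steel pins, 8 mm across, 14 mm high (tips at z = 74 mm, tapered over the last 3 mm to 5 mm across), at x = -45 and +25 mm, y = -28 and +28 mm
- rear_stop (a point): middle of the top of the front face of the housing's rear wall, at x = +66, z = 85 mm of the housing. The wall runs the full width along y and rises 25 mm above the deck; it stops the cover's rear edge 1 mm beyond home
- cover: loose yellow plate, 130 mm (its x) x 120 mm (its y) x 6 mm, about 250 g, four through holes 11 mm across at the pins' x, y. Origin at the centre of its underside. Starts level on the pin tips (underside 74 mm above the bench), shifted 14-30 mm to the housing's front and up to 22 mm to a side, turned up to 10 degrees. Home: origin at x = 0, y = 0, z = 60 mm of the housing, axes parallel
- lid (a joint): hinge of the see-through blue lid, rad: 0 = shut and latched, grows as it opens (upright at 1.57, stop at 1.85). Stiff hinge: the lid stays put near upright and falls once well past it. Merely fallen onto its catch it reads about 0.05; some 8 N down at the front edge snaps it shut. Two rubber buffers under the lid keep it from shutting unless the cover is home
- lid_hinge (a point): middle of the lid's hinge axis, at x = +82, z = 89 mm of the housing; the axis runs along the housing's y
- lid_edge (a point): middle of the lid's outer face near its free edge, 175 mm from the hinge; z points out of the outer face (up when shut, rearward when open). The lid is 182 mm long, 146 mm wide, 6 mm thick, with an apron at its free edge reaching 41 mm below its inner face, and two buffers 16 mm tall at mid length; its catch is in the middle of the housing's front face
- screwdriver: loose bystander: screwdriver with red handle, 190 mm long, lying along its own x; origin at its middle on the bench
- tape_roll: loose bystander: white roll of tape, 104 mm across, 24 mm high, lying flat; origin at centre of its underside
- wrench: loose bystander: steel wrench, 170 mm long, lying along its own x; origin at its middle on the bench
- pump_bottle: loose bystander: blue plastic bottle, 60 mm across, 150 mm tall, standing; origin at centre of its underside
- mouse: loose bystander: black computer mouse, 105 x 62 mm, 35 mm high; origin at centre of its underside
- carton: loose bystander: small cardboard carton, 90 x 120 mm, 45 mm high; origin at centre of its underside
There are look-alikes about, which are no part of the job. There is more than one size of the cover; the one meant has the size given above. Of the things shaped like the housing, the grey one is meant.

How it is judged:
On the way, in this order (a step that is already met when the one before it is completed fails the run):
1. the cover is down over all four pins, flat on the housing, while the lid is still open (horizontal distance between cover and housing below 0.004 m and z of cover in the frame of housing between 0.057 and 0.0625 m and angle between the z axis of cover and the z axis of housing, either way round below 0.03 rad and angle between the x axis of cover and the x axis of housing, either way round below 0.06 rad and value of joint lid above 0.3 rad), for 0.2 s.
2. the lid is shut past its catch (value of joint lid below 0.02 rad), for 0.2 s.
At the end, for the whole second after the job is handed in: Cover home and at rest: origin within 4 mm sideways of the housing's, 57 to 62.5 mm above the housing's underside, level within 0.03 rad, turned less than 0.06 rad. Lid shut past its catch (joint below 0.02 rad). No bystander moved more than 30 mm (horizontal distance between cover and housing below 0.004 m and z of cover in the frame of housing between 0.057 and 0.0625 m and angle between the z axis of cover and the z axis of housing, either way round below 0.03 rad and angle between the x axis of cover and the x axis of housing, either way round below 0.06 rad and value of joint lid below 0.02 rad and linear speed of cover below 0.02 m/s); the robot touches nothing.
It fails at once if a bystander (screwdriver, tape roll, wrench, bottle, mouse or carton) is moved by more than 30 mm (distance of any of screwdriver, tape_roll, wrench, pump_bottle, mouse, carton from where it was at the start of the episode above 0.03 m).
It also fails if it takes over 72 s, if anything falls off the work surface, if the arm or the gripper's body presses on something with over 40 N, if the wrist force passes 120 N, or if a joint passes its speed limit or range.

## Robot

A 7-joint arm with a two-finger parallel gripper is mounted at the origin on the work surface. World frame = base frame: x ahead of the robot, y to its left, z up, the work surface at z = 0. Lengths are in m, angles in rad, forces in N, time in s.
With the tool pointing down it reaches from about 0.425 to 0.95 m from the base axis. Payload 4.7 kg.
Tool frame: the origin (TCP) lies on the centre line of the jaws, within the pads' length; the fingertips stand robot.nose_length ahead of it and the grasp point (between the pads) lies 8 mm behind it (robot.nose_length is the distance from the TCP to the fingertips, in m); z points along the fingers, y is the line along which they close (so a half turn about z gives the same grasp; the last joint's range is limited). The gripper opens to 85 mm and grips with 20 to 120 N. Pads are 22 mm wide; open, the fingers measure 114 mm over their backs; the gripper's body (76 mm by 85 mm) begins 54 mm behind the grasp point. The pads swing forward as they close: fully open they stand 13 mm farther back than shut.
Start: joints at [1.187, 0.469, -0.049, 1.532, 0.024, 1.141, -0.082], TCP at [0.235, -0.633, 0.242] pointing down, gripper open.
Joint ranges: [-2.59, 2.59], [-0.33, 1.99], [-1.39, 1.29], [0.1, 2.45], [-1.04, 4.18], [0.21, 1.99], [-2.66, 2.66]. Speed limits (rad/s): [2.57, 2.57, 3.14, 3.14, 3.14, 3.14, 3.14].

## Interface

Orientations are given as [roll, pitch, yaw] about the fixed x, y, z axes, in that order (R = Rz(yaw) Ry(pitch) Rx(roll)).
In Python, from plant import robot gives the robot as it stands. Calls block until the motion is done:
- robot.goto(position, orientation): joint-space move of the TCP to a pose.
- robot.move_straight(position, vel=0.15, attitude=None, contact_N=None): straight line of the TCP; attitude=None keeps the orientation; vel is the mean speed in m/s. With contact_N (N) it stops when the force on the tool has changed by that much, and returns True; else False.
- robot.move_joints(angles): joint-space move.
- robot.grip(opening, strength=None): opening from 0.0 (shut) to 1.0 (fully open); strength is the grip in N (None keeps the last); returns when the fingers have stopped.
- robot.sleep(seconds).
- robot.inverse_kinematics(position, orientation): joint angles nearest the present ones, or None.
- robot.sense(): the state.
- robot.grab_frame(name): name is "side" or "top" or "wrist"; returns a dict with "image" (384x512x3 uint8, red, green, blue), "range_z" (384x512 float32, m along the optical axis (not along the pixel's ray), 0 where there is no reading), "fx", "fy", "cx", "cy" (pixels), "dist_coeffs" ([k1, k2, p1, p2, k3] as OpenCV has them; the pictures are not rectified), "R" (3x3) and "t" (3): a world point X has camera coordinates R X + t. Camera axes: x right, y down, z forward; pixel columns grow to the right and rows downward; lengths in m; the calibration is good to about 2 mm. A picture is of the moment at which its call begins.
A pose or a line that the arm cannot do raises robot.IKError and nothing moves.
- robot.close_job(): hands the job in; it is judged then, once.
The state is a dict: "t": time; "joint_pos": joint angles; "joint_velocities": joint speeds; "effort": joint torques, N m; "tcp_pos": TCP position; "tcp_rot": TCP orientation; "wrist_force": force on the tool from outside, world axes, zero at the start; "torque": the same for the moment, N m; "opening": opening from 0.0 (shut) to 1.0 (fully open); "gripper_force": force on a finger pad.
Only numpy, scipy, OpenCV 4.12 (cv2) and the standard library are available. Lean on these libraries where they do the work, as an engineer would, in place of code of your own. Each camera call takes 0.05 s, during which the arm holds its last target. There are 200 camera calls.

## Working session

There is one attempt and no reset: what is moved stays moved. The work goes in short steps, each a Python script; the robot and the scene stay as the last script left them, time stands still between calls to the robot, and variables do not carry over. Pictures are saved under pics/ and viewed, at most 10 in all, crops included, and the job is handed in when it is done.

```bash
ls; mkdir -p pics
python3 - <<'E'
from plant import robot
import cv2,numpy as np,pickle
s=robot.sense();print({k:np.round(v,3) for k,v in s.items()},robot.nose_length)
F={n:robot.grab_frame(n) for n in("top","side")}
pickle.dump(F,open('f0.pkl','wb'))
for n in F:
    f=F[n];print(n,f['fx'],f['fy'],f['cx'],f['cy'],f['dist_coeffs'],np.round(-np.array(f['R']).T@f['t'],3),np.round(f['R'],3).tolist())
im=[cv2.resize(F[n]['image'][:,:,::-1],None,fx=1.56,fy=1.56) for n in F]
for n,i in zip(F,im): cv2.imwrite(f'pics/{n}0.png',i)
E
```

```text
pics
{'t': np.float64(0.0), 'joint_pos': array([ 1.187,  0.469, -0.049,  1.534,  0.024,  1.141, -0.082]), 'joint_velocities': array([-0.001, -0.001, -0.   ,  0.   , -0.001,  0.001,  0.002]), 'effort': array([-0.0000e+00, -5.1031e+01, -4.7000e-02, -2.3771e+01,  1.1000e-02,
        8.0000e-03,  0.0000e+00]), 'tcp_pos': array([ 0.234, -0.632,  0.241]), 'tcp_rot': array([-3.14 ,  0.   ,  0.355]), 'wrist_force': array([-1.112, -0.434,  0.263]), 'torque': array([-0.036, -0.007, -0.006]), 'gripper_force': np.float64(0.0), 'opening': np.float64(0.996)} 0.011
top 394.7117453962452 394.7117453962452 246.50219699359963 191.68010644224566 [0.01874495 0.         0.         0.         0.        ] [0.362 0.029 1.4  ] [[-0.018, -1.0, 0.002], [-0.998, 0.018, -0.062], [0.062, -0.003, -0.998]]
side 419.44049789502736 419.44049789502736 253.90798412508792 197.38724689564026 [-0.05336387  0.          0.          0.          0.        ] [0.252 0.886 0.947] [[-0.973, -0.231, 0.0], [-0.159, 0.668, -0.727], [0.167, -0.708, -0.686]]
```

View pics/top0.png

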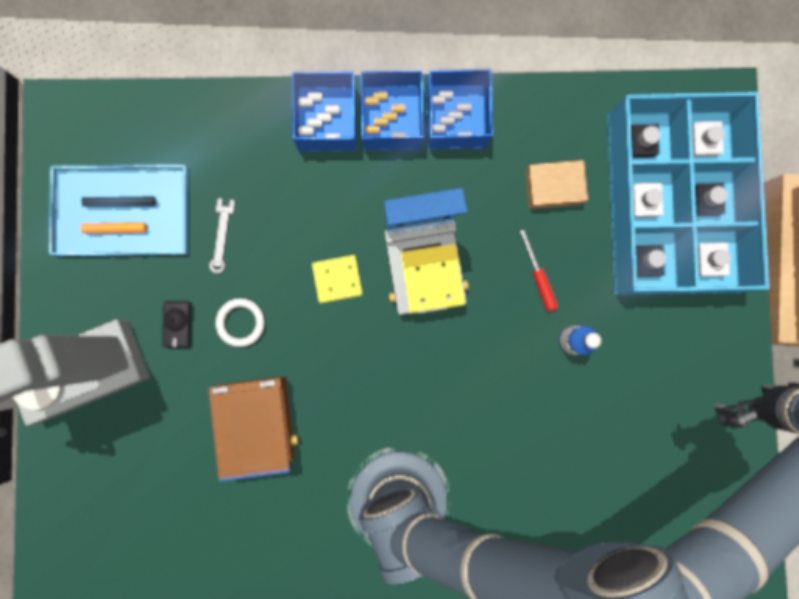

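View pics/side0.png

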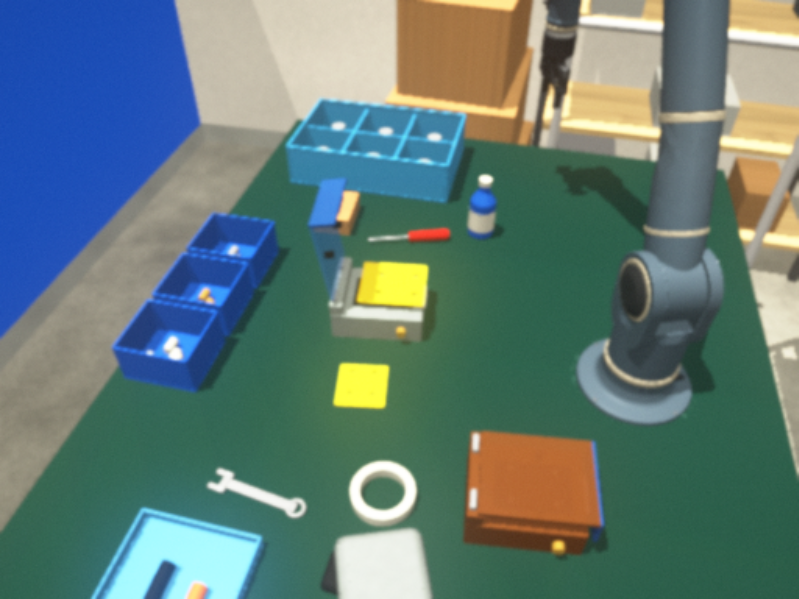

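The grey housing with the large yellow plate is at about (427,270) in the top view. There are two look-alikes: a small yellow plate on the bench at (337,279) and a brown housing at (250,430). The lid stands nearly upright at the rear (425,205). I'll measure the cover from both views and check reach.

```bash
cat > h.py <<'E'
import numpy as np,cv2
def K(f): return np.array([[f['fx'],0,f['cx']],[0,f['fy'],f['cy']],[0,0,1.]])
def ray(f,uv):
    n=cv2.undistortPoints(np.float64(uv).reshape(-1,1,2),K(f),np.float64(f['dist_coeffs']))[:,0]
    R=np.array(f['R']);d=np.c_[n,np.ones(len(n))]@R
    return -R.T@np.array(f['t']),d
def plane(f,uv,z):
    c,d=ray(f,uv);return c+d*((z-c[2])/d[:,2])[:,None]
def tri(f,uv,g,uw):
    c,d=ray(f,uv);e,k=ray(g,uw);out=[]
    for a,b in zip(d,k):
        s=np.linalg.lstsq(np.c_[a,-b],e-c,rcond=None)[0];out.append((c+s[0]*a+e+s[1]*b)/2)
    return np.array(out)
def proj(f,P):
    return cv2.projectPoints(np.float64(P).reshape(-1,1,3),cv2.Rodrigues(np.array(f['R']))[0],np.float64(f['t']),K(f),np.float64(f['dist_coeffs']))[0][:,0]
def yellow(f):
    h=cv2.cvtColor(f['image'],cv2.COLOR_RGB2HSV)
    m=cv2.inRange(h,(22,120,70),(36,255,255))
    return cv2.morphologyEx(m,cv2.MORPH_CLOSE,np.ones((5,5)))
def blobs(m,a=150):
    return sorted([c for c in cv2.findContours(m,cv2.RETR_EXTERNAL,cv2.CHAIN_APPROX_NONE)[0] if cv2.contourArea(c)>a],key=cv2.contourArea,reverse=True)
def rect(f,c,z):
    """contour -> plane z -> minAreaRect in mm"""
    P=plane(f,c[:,0].astype(float),z)[:,:2]*1000
    return cv2.minAreaRect(P.astype(np.float32))
E
python3 - <<'E'
from h import *
import pickle
from plant import robot
F=pickle.load(open('f0.pkl','rb'))
for n in F:
    for c in blobs(yellow(F[n])):
        print(n,cv2.contourArea(c),c[:,0].mean(0).round(),[ (z,[np.round(v,1) for v in rect(F[n],c,z)]) for z in(.08,.006)])
for p in [(.40,-.06,.075),(.38,-.06,.075),(.40,-.06,.12)]:
  for t in (0,.2,.4,.6,-.3):
    for y in (0,np.pi/2,-np.pi/2,np.pi):
      pass
    q=[robot.inverse_kinematics(p,[np.pi,t,y]) is not None for y in (0.1,1.67,-1.47)]
    print(p,t,q)
for p in [(.45,-.06,.4),(.45,-.06,.35),(.5,-.06,.5)]: print(p,[robot.inverse_kinematics(p,[np.pi,0,y]) is not None for y in (0.1,1.67,-1.47,3.1)])
n0=robot.nose_length; robot.grip(0.0,40); print(n0,robot.nose_length,robot.sense()['opening'],robot.sense()['t'])
E
```

```text
top 1305.5 [278. 179.] [(0.08, [array([488.7, -85. ]), array([136.6, 128.3]), np.float64(7.6)]), (0.006, [array([495.8, -91.4]), array([144.2, 135.5]), np.float64(7.6)])]
top 692.5 [216. 178.] [(0.08, [array([489.9, 127.2]), array([88.8, 95.1]), np.float64(9.8)]), (0.006, [array([497.1, 132.7]), array([ 93.7, 100.5]), np.float64(9.8)])]
side 1142.5 [251. 182.] [(0.08, [array([488.2, -77.6]), array([137.9, 134.7]), np.float64(7.8)]), (0.006, [array([ 508.3, -159.9]), array([149.7, 146.2]), np.float64(7.8)])]
side 884.5 [232. 247.] [(0.08, [array([477.7, 192.8]), array([89.1, 99.3]), np.float64(9.8)]), (0.006, [array([496.9, 133.6]), array([ 96.7, 107.7]), np.float64(9.8)])]
(0.4, -0.06, 0.075) 0 [True, True, True]
(0.4, -0.06, 0.075) 0.2 [True, True, True]
(0.4, -0.06, 0.075) 0.4 [True, True, True]
(0.4, -0.06, 0.075) 0.6 [True, True, True]
(0.4, -0.06, 0.075) -0.3 [False, True, True]
(0.38, -0.06, 0.075) 0 [True, True, True]
(0.38, -0.06, 0.075) 0.2 [True, True, True]
(0.38, -0.06, 0.075) 0.4 [True, True, True]
(0.38, -0.06, 0.075) 0.6 [True, True, True]
(0.38, -0.06, 0.075) -0.3 [False, True, True]
(0.4, -0.06, 0.12) 0 [True, True, True]
(0.4, -0.06, 0.12) 0.2 [True, True, True]
(0.4, -0.06, 0.12) 0.4 [True, True, True]
(0.4, -0.06, 0.12) 0.6 [True, True, True]
(0.4, -0.06, 0.12) -0.3 [True, True, True]
(0.45, -0.06, 0.4) [True, True, False, True]
(0.45, -0.06, 0.35) [True, True, False, True]
(0.5, -0.06, 0.5) [True, True, False, True]
0.011 0.011 -0.003432717290222364 0.8667
```

The large plate measures about 130 x 120 mm at z≈0.08, so it is the cover. The bench plate measures about 90 x 95 mm. Next is a wrist view of the grey unit.

Run:
```python
from h import *
import pickle
from plant import robot
robot.goto([0.42,-0.09,0.42],[np.pi,0,0.13])
f=robot.grab_frame('wrist');F=pickle.load(open('f0.pkl','rb'));F['wrist']=f;F['top']=robot.grab_frame('top')
F['side']=robot.grab_frame('side')
pickle.dump(F,open('f1.pkl','wb'))
print(robot.sense()['t'],robot.sense()['tcp_pos'],np.round(-np.array(f['R']).T@f['t'],3),np.round(f['R'],2).tolist(),f['dist_coeffs'],f['fx'])
for c in blobs(yellow(f)): print(c[:,0].mean(0),[np.round(v,1) for v in rect(f,c,.08)])
cv2.imwrite('pics/w1.png',cv2.resize(f['image'][:,:,::-1],None,fx=1.56,fy=1.56))
```

```text
3.1667 [ 0.4200422  -0.09071539  0.41969523] [ 0.502 -0.081  0.552] [[0.13, -0.99, 0.0], [-0.94, -0.12, 0.32], [-0.32, -0.04, -0.95]] [-0.02636522  0.          0.          0.          0.        ] 272.55712443792333
[256.29411765  82.50980392] [array([531.1, -75.4]), array([ 46.9, 118.3]), np.float64(7.3)]
```

View pics/w1.png

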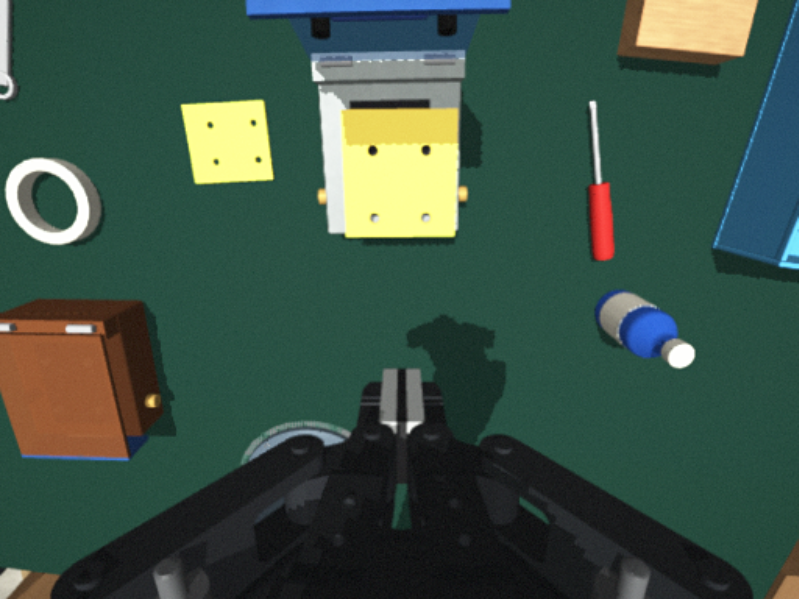

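The wrist view shows the grey unit at (390,150). Its yellow cover has four holes at (373,150), (426,150), (375,218) and (426,218), and the lid stands upright behind it. The small plate at (227,140) and the brown unit at (75,380) are the look-alikes. Next I'll fit edges and check them on an enlarged crop.

```bash
cat >> h.py <<'E'
def cover_mask(f):
    h=cv2.cvtColor(f['image'],cv2.COLOR_RGB2HSV)
    return cv2.inRange(h,(20,90,90),(36,255,255))
def cover(f,z=.08):
    """cover pose x,y(mm),yaw from its 4 holes (dark/grey spots in the yellow), and rect outline"""
    m=cover_mask(f);c=[b for b in blobs(m) if max(rect(f,b,z)[1])>110][0]
    full=np.zeros_like(m);cv2.drawContours(full,[c],-1,255,-1)
    full=cv2.erode(full,np.ones((5,5)))
    d=np.clip(np.float32(f['image'].min(2)*0+f['image'][:,:,0]),0,255)
    hole=cv2.bitwise_and(full,cv2.bitwise_not(m))
    H=[b for b in cv2.findContours(hole,cv2.RETR_EXTERNAL,cv2.CHAIN_APPROX_NONE)[0] if len(b)>=3]
    uv=[]
    for b in H:
        x,y,w,hh=cv2.boundingRect(b);mm=cv2.moments(hole[y:y+hh,x:x+w],True);uv.append((x+mm['m10']/mm['m00'],y+mm['m01']/mm['m00'],mm['m00']))
    return rect(f,c,z),np.array(uv)
def edge_rows(f,rows,c0,c1,first):
    """strongest sub-pixel step of saturation/green-ness along rows between columns"""
    g=f['image'].astype(float);g=cv2.GaussianBlur(g[:,:,0],(3,3),0);out=[]
    for r in rows:
        s=np.abs(np.diff(g[r,c0:c1]));i=np.argmax(s);w=s[max(i-1,0):i+2]
        out.append((c0+.5+(np.arange(max(i-1,0),max(i-1,0)+len(w))*w).sum()/w.sum(),r))
    return np.array(out)
E
python3 - <<'E'
from h import *
import pickle
f=pickle.load(open('f1.pkl','rb'))['wrist']
r,uv=cover(f);print(r);print(uv.round(1));P=plane(f,uv[:,:2],.08)*1000;print(P.round(1))
L=edge_rows(f,range(58,148,4),195,218,1);Rr=edge_rows(f,range(54,68,2),288,302,1)
ft={**f,'image':f['image'].transpose(1,0,2)}
W=edge_rows(ft,range(212,290,4),46,60,1)[:,::-1]
Fr=edge_rows(ft,range(213,219,1),142,158,1)[:,::-1]
WL=edge_rows(f,range(38,50,2),190,212,1);WR=edge_rows(f,range(38,50,2),288,305,1)
for n,e,z in(('L',L,.06),('R',Rr,.06),('W',W,.085),('F',Fr,.06),('WL',WL,.085),('WR',WR,.085)):
    p=plane(f,e,z)[:,:2]*1000;v=cv2.fitLine(p.astype(np.float32),cv2.DIST_HUBER,0,.01,.01).ravel()
    print(n,p[[0,len(p)//2,-1]].round(1).tolist(),'ang',np.degrees(np.arctan(v[1]/v[0])),v[2:])
im=f['image'][:,:,::-1].copy();k=5;y0,x0=25,185
c=cv2.resize(im[y0:y0+135,x0:x0+130],None,fx=k,fy=k,interpolation=cv2.INTER_CUBIC)[:590]
for e,col in((L,(0,0,255)),(Rr,(255,0,255)),(W,(0,255,0)),(Fr,(255,0,0)),(WL,(255,255,0)),(WR,(0,128,255)),(uv[:,:2],(0,0,0))):
    for a,b in e: cv2.circle(c,(int((a-x0+.5)*k),int((b-y0+.5)*k)),3,col,-1)
cv2.imwrite('pics/c1.png',c)
E
```

```text
((488.5802307128906, -80.59500122070312), (132.57676696777344, 121.41116333007812), 7.359843730926514)
[[240.2 139.8  25. ]
 [272.5 139.2  26. ]
 [272.8  96.   21. ]
 [238.5  96.   20. ]]
[[ 440.2  -59.7   80. ]
 [ 448.3 -114.4   80. ]
 [ 517.6 -104.7   80. ]
 [ 510.3  -49.1   80. ]]
L [[562.3, 15.4], [494.3, 4.3], [419.7, -5.5]] ang 8.20792 [502.0183    6.14363]
R [[587.1, -131.7], [578.2, -133.2], [569.3, -134.5]] ang 9.020802 [ 578.2144  -133.14468]
W [[560.5, -2.5], [579.7, -62.9], [587.9, -117.9]] ang -81.53622 [580.56464 -70.88236]
F [[414.5, -11.8], [415.2, -17.2], [415.6, -20.8]] ang -82.459145 [415.05792  -16.317257]
WL [[586.3, 19.0], [578.1, 18.5], [572.5, 17.7]] ang 6.019084 [579.4345  18.5074]
WR [[605.4, -130.0], [597.2, -131.2], [591.7, -132.2]] ang 9.01908 [ 598.5491 -131.0175]
```

View pics/c1.png

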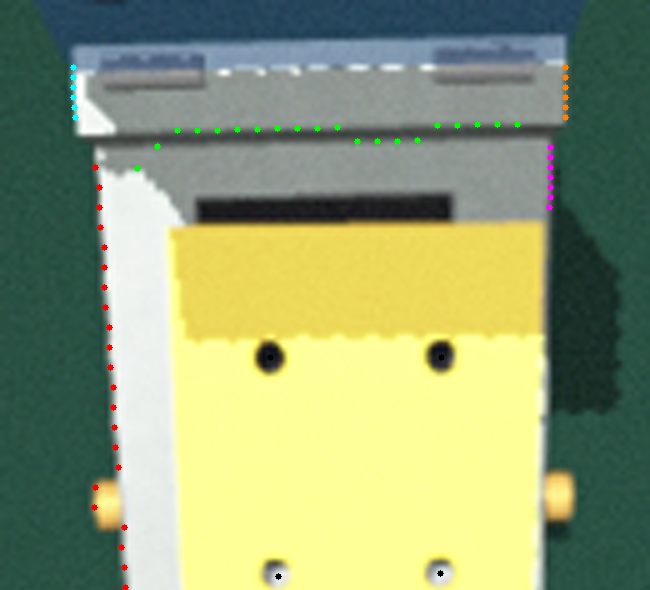

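The housing measures 149–150 mm wide. Its centre is at about (513.7, -67.5) mm with yaw ≈8.5°, and the front and wall edges agree to 0.1 mm. The cover's holes are 56 x 70 mm apart at z=80, with its centre at about (489, -80.7). That puts it about -26 mm in x and -9 mm in y from home. I'll refine the yaw, then push sideways with open fingers, probing the deck for tip height.

```bash
cat >> h.py <<'E'
YAW=np.radians(8.45)
O=np.array([.5137,-.0675])
def hp(x,y,z):
    c,s=np.cos(YAW),np.sin(YAW);return [O[0]+c*x-s*y,O[1]+s*x+c*y,z]
def toh(P):
    c,s=np.cos(YAW),np.sin(YAW);return (np.asarray(P)[...,:2]-O)@np.array([[c,-s],[s,c]])
def coverpose(f,z=.08):
    """cover origin (mm) and yaw (deg) in housing frame by its four holes"""
    r,uv=cover(f,z);p=toh(plane(f,uv[:,:2],z))*1000
    p=p[np.argsort(p[:,0])];a=p[:2][np.argsort(p[:2,1])];b=p[2:4][np.argsort(p[2:4,1])]
    M=np.array([*a,*b]);Q=np.array([[-45,-28],[-45,28],[25,-28],[25,28.]])
    A,_=cv2.estimateAffinePartial2D(Q,M);th=np.arctan2(A[1,0],A[0,0])
    return len(uv),A[:,2].round(1),np.degrees(th).round(2),np.hypot(A[0,0],A[1,0]).round(3),r[1]
E
python3 - <<'E'
from h import *
import pickle
from plant import robot
f=pickle.load(open('f1.pkl','rb'))['wrist']
ft={**f,'image':f['image'].transpose(1,0,2)}
W=edge_rows(ft,range(212,290,2),46,60,1)[:,::-1]
W=W[W[:,1]<51.5];p=plane(f,W,.085)[:,:2]*1000
v=cv2.fitLine(p.astype(np.float32),cv2.DIST_HUBER,0,.01,.01).ravel();print(len(p),'yaw',90+np.degrees(np.arctan(v[1]/v[0])),toh(p[[0,-1]]/1000)*1000)
print(coverpose(f))
S=[np.pi,0,YAW+np.pi/2]
robot.grip(1.0)
robot.goto(hp(-.026,-.086,.15),S)
robot.move_straight(hp(-.026,-.086,.10),.1)
print(robot.sense()['wrist_force'])
h=robot.move_straight(hp(-.026,-.086,.056),.02,contact_N=4)
s=robot.sense();print(h,s['tcp_pos'],s['wrist_force'],s['t'],toh(s['tcp_pos']))
E
```

```text
27 yaw 8.373482 [[ 66.33919796  47.39913179]
 [ 65.95848904 -60.73617131]]
(4, array([-26.3,  -9.3]), np.float64(-0.33), np.float64(1.002), (132.57676696777344, 121.41116333007812))
[-0.35481321  0.29091451  0.09575631]
False [ 0.50068721 -0.15643381  0.0560889 ] [ 0.02488573  0.41414903 -0.4850235 ] 8.25 [-0.02594002 -0.08605621]
```

Run:
```python
from h import *
from plant import robot
robot.move_straight(hp(-.026,-.086,.073),.05)
h=robot.move_straight(hp(-.026,-.071,.073),.02,contact_N=12)
s=robot.sense();print(h,s['tcp_pos'],toh(s['tcp_pos']),s['wrist_force'])
robot.move_straight(hp(-.026,-.090,.073),.1)
robot.move_straight(hp(-.026,-.090,.12),.15)
robot.goto(hp(-.13,-.008,.30),[np.pi,0,YAW])
f=robot.grab_frame('wrist');print(robot.sense()['t'],coverpose(f))
cv2.imwrite('pics/w2.png',cv2.resize(f['image'][:,:,::-1],None,fx=1.56,fy=1.56))
```

```text
False [ 0.49830727 -0.14133333  0.07297202] [-0.02607517 -0.07076992] [ 0.07326578 -0.69352599  0.61422999]
11.7667 (4, array([-26.9,  -0.3]), np.float64(0.15), np.float64(1.001), (130.8848114013672, 121.13502502441406))
```

View pics/w2.png

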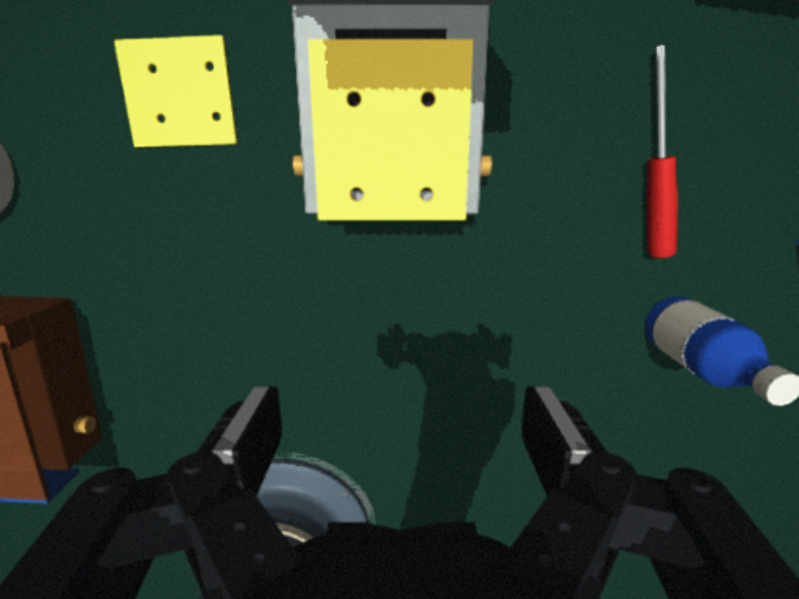

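The cover is now laterally aligned: y=-0.3 mm, yaw 0.15°, with holes at (354,99), (428,99), (357,194) and (427,194). Next is the push from the front.

Run:
```python
from h import *
from plant import robot
T=[np.pi,0,YAW]
robot.goto(hp(-.112,.0,.11),T)
robot.move_straight(hp(-.112,.0,.073),.1)
h=robot.move_straight(hp(-.0755,.0,.073),.025,contact_N=15)
s=robot.sense();print(h,toh(s['tcp_pos']),s['wrist_force'])
robot.move_straight(hp(-.112,0,.08),.1)
robot.goto(hp(-.13,0,.30),T)
f=robot.grab_frame('wrist')
for z in(.08,.066):print(robot.sense()['t'],coverpose(f,z))
cv2.imwrite('pics/w3.png',cv2.resize(f['image'][:300,150:380,::-1],None,fx=2,fy=2))
import pickle;pickle.dump(f,open('f3.pkl','wb'))
```

```text
False [-7.54923171e-02 -1.25205091e-05] [0.24621994 0.13081075 0.73595705]
16.1333 (4, array([-1. , -0.2]), np.float64(-0.02), np.float64(0.959), (125.87482452392578, 116.08787536621094))
16.1333 (4, array([ 0.9, -0.1]), np.float64(-0.02), np.float64(0.997), (130.89218139648438, 120.71515655517578))
```

View pics/w3.png

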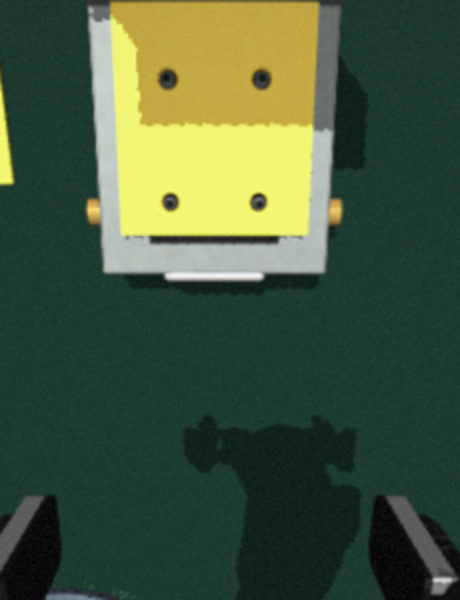

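The cover dropped home. The outline at z=0.066 measures 130.9 x 120.7 mm and the pins are visible inside the holes at (168,79), (262,79), (171,202) and (259,202). Next I'll check that it is level from range, and triangulate the lid's top outer edge from top and side views.

Run:
```python
from h import *
import pickle
from plant import robot
f=pickle.load(open('f3.pkl','rb'))
m=cover_mask(f);c=[b for b in blobs(m) if max(rect(f,b,.066)[1])>110][0]
k=np.zeros_like(m);cv2.drawContours(k,[c],-1,255,-1);k=cv2.erode(k,np.ones((9,9)))&m
v,u=np.nonzero(k&(f['range_z']>0).astype(np.uint8)*255)
o,d=ray(f,np.c_[u,v]);P=o+d*f['range_z'][v,u][:,None]
A=np.linalg.lstsq(np.c_[P[:,:2]-P[:,:2].mean(0),np.ones(len(P))],P[:,2],rcond=None)[0];print('plane slopes,z',A,len(P))
F={n:robot.grab_frame(n) for n in('top','side')};pickle.dump(F,open('f4.pkl','wb'))
Q={}
for n,roi in(('top',(110,160,235,310)),('side',(105,155,190,235))):
    h=cv2.cvtColor(F[n]['image'],cv2.COLOR_RGB2HSV);m=cv2.inRange(h,(100,150,90),(120,255,255))
    r0,r1,c0,c1=roi;mm=np.zeros_like(m);mm[r0:r1,c0:c1]=m[r0:r1,c0:c1]
    b=blobs(mm,60)[0];q=cv2.boxPoints(cv2.minAreaRect(b));e=cv2.approxPolyDP(b,3,True)[:,0]
    print(n,cv2.contourArea(b),q.round(1).tolist(),e.tolist());Q[n]=(q,e)
im=cv2.resize(F['side']['image'][95:215,180:290,::-1],None,fx=5,fy=5,interpolation=cv2.INTER_CUBIC)
cv2.imwrite('pics/s4.png',im)
```

```text
plane slopes,z [ 0.00010525 -0.00131929  0.06691095] 10078
top 714.0 [[246.3000030517578, 128.8000030517578], [295.79998779296875, 120.5], [298.3999938964844, 136.39999389648438], [248.89999389648438, 144.6999969482422]] [[296, 124], [293, 121], [249, 129], [249, 144], [297, 136]]
side 956.0 [[190.0, 105.0], [234.0, 105.0], [234.0, 145.0], [190.0, 145.0]] [[190, 105], [190, 115], [204, 118], [198, 145], [214, 143], [220, 120], [234, 121], [234, 105]]
```

View pics/s4.png

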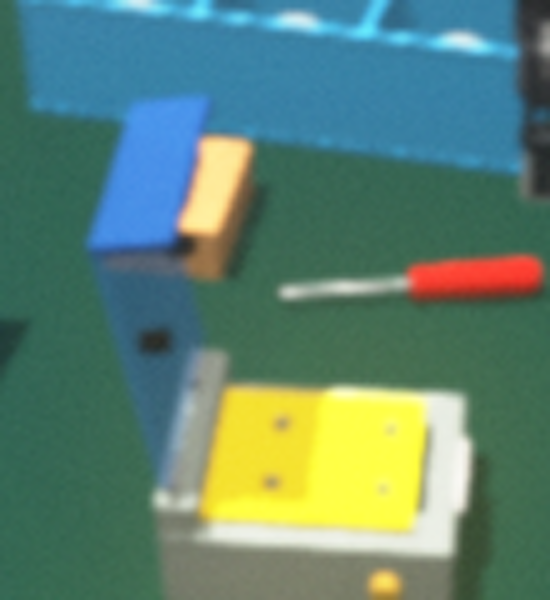

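The cover is level (slopes ≤0.0013 rad) with its top at 66.9 mm. In the crop, the lid's top band has outer corners at (90,248) and (130,100), inner corners at (187,246) and (210,97). The lid leans slightly rearward.

Run:
```python
from h import *
import pickle
from plant import robot
F=pickle.load(open('f4.pkl','rb'))
t=[(248.3,128.8),(294.8,120.7),(248.8,144.6),(298,136.4)];s=[(197.5,144.1),(205.5,114.5),(216.9,143.7),(221.5,113.9)]
P=tri(F['top'],t,F['side'],s);H=np.c_[toh(P)*1000,P[:,2]*1000];print(H.round(1))
m=H[:2].mean(0);print('angle',np.arctan2(m[2]-89,-(m[0]-82)),'r',np.hypot(m[2]-89,m[0]-82))
for x in(.13,.15,.17):
  for z in(.22,.24,.30,.32):
    print(x,z,[robot.inverse_kinematics(hp(x,0,z),[np.pi,0,YAW+a]) is not None for a in(0,np.pi/2,np.pi,-np.pi/2)])
```

```text
[[112.5  68.4 268.8]
 [112.4 -67.1 277.7]
 [ 61.2  74.7 278.6]
 [ 64.9 -67.7 281.9]]
angle 1.7345436514729835 r 186.74438901892992
0.13 0.22 [True, True, True, True]
0.13 0.24 [True, True, True, True]
0.13 0.3 [True, True, True, True]
0.13 0.32 [True, True, True, True]
0.15 0.22 [True, True, True, True]
0.15 0.24 [True, True, True, True]
0.15 0.3 [True, True, True, True]
0.15 0.32 [True, True, True, True]
0.17 0.22 [True, True, True, True]
0.17 0.24 [True, True, True, True]
0.17 0.3 [True, True, True, True]
0.17 0.32 [True, True, True, True]
```

The lid reads about 1.73 rad with r≈187 mm (expected ~182), which is plausible. I'll go over and behind it and follow its arc with closed fingers.

Run:
```python
from h import *
from plant import robot
T=[np.pi,0,YAW]
robot.move_straight(hp(-.12,0,.42),.25)
robot.grip(0.0,40)
robot.move_straight(hp(.158,0,.42),.25)
def tcp(th,r=.160):
    s,c=np.sin(th),np.cos(th);w=.006+.0105*s+.011*c
    return hp(.082-r*c+w*s,0,.089+r*s+w*c)
robot.move_straight(hp(.158,0,tcp(1.73)[2]),.2)
print(robot.sense()['t'],robot.sense()['wrist_force'])
for th in np.arange(1.6,.15,-.15):
    h=robot.move_straight(tcp(th),.1,contact_N=20)
    print(round(th,2),h,robot.sense()['wrist_force'].round(1))
    if h: break
print(robot.sense()['t'],robot.sense()['tcp_pos'])
F={n:robot.grab_frame(n) for n in('top','side')}
cv2.imwrite('pics/s5.png',np.hstack([cv2.resize(F[n]['image'][a:a+130,b:b+120,::-1],None,fx=3.3,fy=3.3) for n,a,b in(('side',95,180),('top',100,220))]))
```

```text
19.9167 [0.67100501 0.68272613 0.37947478]
1.6 False [-0.  -0.6  0.7]
1.45 False [ 0.1 -0.6 -0.3]
1.3 False [-0.1  0.4 -0.3]
1.15 False [ 0.3  0.2 -0.4]
1.0 False [0.6 0.2 0.1]
0.85 False [ 1.1  0.8 -0.6]
0.7 False [ 0.5  0.6 -0.3]
0.55 False [ 0.1 -0.5 -0.9]
0.4 False [ 0.6 -0.5  0.8]
0.25 False [ 0.4 -0.7 -0. ]
24.1083 [ 0.44662582 -0.07748374  0.14747413]
```

View pics/s5.png

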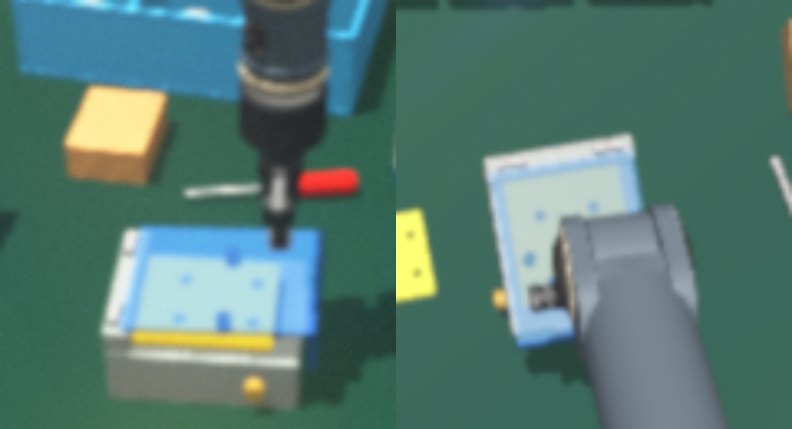

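The lid has swung over and lies on its catch: free edge on the right at (310,290) in the left half, cover visible beneath. Now I'll press the front edge.

Run:
```python
from h import *
from plant import robot
robot.move_straight(hp(-.085,0,.135),.1)
h=robot.move_straight(hp(-.085,0,.085),.03,contact_N=30)
s=robot.sense();print(h,s['tcp_pos'],s['wrist_force'],s['t'])
robot.sleep(.3);print(robot.sense()['tcp_pos'],robot.sense()['wrist_force'])
robot.move_straight(hp(-.085,0,.16),.1)
h=robot.move_straight(hp(-.085,0,.085),.04,contact_N=4)
print('touch',h,robot.sense()['tcp_pos'],robot.sense()['wrist_force'])
robot.move_straight(hp(-.085,0,.2),.2)
robot.goto(hp(-.13,0,.36),[np.pi,0,YAW])
f=robot.grab_frame('wrist')
m=np.zeros((384,512));
for x in(-.08,-.04,0.0,.04):
    for y in(-.05,.05):
        uv=proj(f,[hp(x,y,.097)])[0];i,j=np.int32(uv.round()[::-1]);
        if 0<=i<384 and 0<=j<512:
            o,d=ray(f,[[j,i]]);P=o+d[0]*f['range_z'][i,j];print(x,y,(toh(P)*1000).round(1),(P[2]*1000).round(1))
cv2.imwrite('pics/w6.png',cv2.resize(f['image'][:,:,::-1],None,fx=1.5,fy=1.5));print(robot.sense()['t'])
```

```text
True [ 0.42956482 -0.08002675  0.10280362] [-4.96916506 -0.46513047 11.83077354] 25.65
[ 0.42956819 -0.08004967  0.10282504] [-3.9176538  -0.09203854 13.60664892]
touch True [ 0.42954805 -0.08000487  0.10293828] [-2.06676677  0.36627392  6.94116592]
-0.08 -0.05 [-79.7 -49.9] 93.9
-0.08 0.05 [-79.6  50.8] 95.3
-0.04 -0.05 [-39.4 -49.8] 92.9
-0.04 0.05 [-39.3  50.8] 92.6
0.0 -0.05 [  1.1 -51. ] 92.5
0.0 0.05 [ 0.1 50.7] 91.7
0.04 -0.05 [ 40.2 -50.6] 93.6
0.04 0.05 [40.4 50.1] 93.0
29.3833
```

View pics/w6.png

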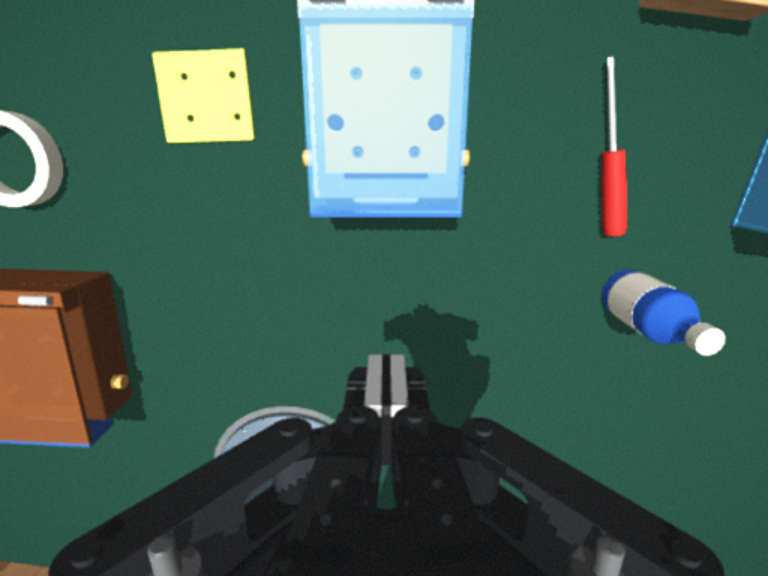

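The lid lies flat over the cover, with its front edge at (385,212), and a light re-touch found the outer face at the same 92 mm. A plane fit over the whole lid will confirm the angle.

Run:
```python
from h import *
from plant import robot
robot.goto(hp(-.085,0,.13),[np.pi,0,YAW])
h=robot.move_straight(hp(-.085,0,.088),.03,contact_N=30);print(h,robot.sense()['tcp_pos'][2])
robot.move_straight(hp(-.085,0,.2),.2)
robot.goto(hp(-.13,0,.42),[np.pi,0,YAW])
f=robot.grab_frame('wrist')
g=np.array([hp(x,y,.093) for x in np.arange(-.085,.06,.004) for y in np.arange(-.06,.061,.004)])
uv=proj(f,g).round().astype(int);ok=(uv[:,1]>=0)&(uv[:,1]<384);uv=uv[ok]
o,d=ray(f,uv);P=o+d*f['range_z'][uv[:,1],uv[:,0]][:,None];H=toh(P)
A=np.linalg.lstsq(np.c_[H,np.ones(len(H))],P[:,2],rcond=None)[0];print('lid plane slope x,y,z0',A,'lid angle ~',-A[0])
print(robot.sense()['t'],robot.sense()['wrist_force'])
```

```text
True 0.10282564346107192
lid plane slope x,y,z0 [-0.03914899 -0.0009734   0.09450475] lid angle ~ 0.03914899370803971
32.8417 [ 0.01925942 -0.48047898 -0.10568078]
```

The fit gives 0.039, which disagrees with the touch height, so I'll look at the profile before trusting either.

Run:
```python
from h import *
from plant import robot
for n in('wrist','side','top'):
    f=robot.grab_frame(n);print(n)
    for x in np.arange(-.09,.075,.015):
        g=np.array([hp(x,y,.093) for y in np.arange(-.06,.061,.004)])
        uv=proj(f,g).round().astype(int);uv=uv[(uv[:,1]>=0)&(uv[:,1]<384)]
        if len(uv)==0: continue
        r=f['range_z'][uv[:,1],uv[:,0]];uv=uv[r>0];r=r[r>0]
        o,d=ray(f,uv);P=o+d*r[:,None]
        print(round(x,3),len(r),(np.percentile(P[:,2],[10,50,90])*1000).round(1))
```

```text
wrist
-0.09 31 [92.  93.1 94.2]
-0.075 31 [92.8 93.4 94.5]
-0.06 31 [91.9 92.9 93.8]
-0.045 31 [92.1 92.9 94.2]
-0.03 31 [91.8 92.8 94. ]
-0.015 31 [91.9 92.9 93.7]
0.0 31 [91.6 92.9 94.1]
0.015 31 [91.5 92.4 94.2]
0.03 31 [92.2 93.1 94.3]
0.045 31 [92.2 93.2 94.5]
0.06 31 [91.8 92.9 94. ]
side
-0.09 31 [88.9 92.1 94.3]
-0.075 31 [89.6 91.1 92.7]
-0.06 31 [89.4 91.6 94.2]
-0.045 31 [89.  92.7 94. ]
-0.03 31 [89.1 91.2 93.9]
-0.015 31 [87.6 91.8 92.3]
0.0 31 [89.2 91.4 93.4]
0.015 31 [90.2 91.7 93.7]
0.03 31 [89.1 91.6 93.6]
0.045 31 [89.  91.1 92.3]
0.06 31 [89.9 90.7 93.1]
top
-0.09 31 [ 90.1  95.  753.9]
-0.075 31 [ 89.6  92.4 751. ]
-0.06 31 [ 89.   93.1 738.5]
-0.045 31 [ 88.6  93.6 729.2]
-0.03 31 [90.  91.4 95.5]
-0.015 30 [88.5 91.7 94.5]
0.0 31 [89.5 92.9 95.2]
0.015 31 [88.3 91.8 95.1]
0.03 31 [88.5 91.2 93.7]
0.045 31 [88.5 91.  94. ]
0.06 31 [89.5 93.  95.3]
```

The lid profile is flat within about 0.003 rad in two views, so the 0.039 came from outliers (zero-range pixels in a least-squares fit). The lid is latched, so I'm handing in.

```bash
python3 -c "
from plant import robot
print(robot.close_job())"
```

```text
the job is handed in; nothing more can be done
None
```

I've handed the job in: by my measurements the cover is fully home and level on all four pins, and the lid is snapped shut past its catch (flat to about 0.003 rad). The robot's path stayed clear of the other items, and it took about 33 s; no verdict came back when I handed it in.

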